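# Press a pen barrel and cap onto tapered spigots and swing them nose-down

### The arm

A 7-joint arm with a two-finger parallel gripper is mounted at the origin on the work surface. World frame = base frame: x ahead of the robot, y to its left, z up, the work surface at z = 0. Lengths are in m, angles in rad, forces in N, time in s.
With the tool pointing down it reaches from about 0.35 to 0.9 m from the base axis. Payload 8.1 kg.
Tool frame: the origin (TCP) lies at the very end of the fingers, on their centre line; the grasp point (between the pads) lies arm.grip_point_offset behind it (arm.grip_point_offset is the distance from the TCP to the grasp point, in m); z points along the fingers, y is the line along which they close (so a half turn about z gives the same grasp; the last joint's range is limited). The gripper opens to 92 mm and grips with 3 to 60 N. Pads are 19 mm wide; open, the fingers measure 130 mm over their backs; the gripper's body (75 mm by 190 mm) begins 47 mm behind the grasp point.
Start: joints at [1.175, 0.434, 0.025, 1.573, -0.012, 1.134, -0.075], TCP at [0.18, -0.598, 0.227] pointing down, gripper open.
Joint ranges: [-2.62, 2.62], [-0.44, 2.09], [-1.27, 1.32], [0.08, 2.57], [-1.32, 4.46], [0.12, 2], [-2.74, 2.74]. Speed limits (rad/s): [2.22, 2.22, 3.01, 3.01, 3.14, 3.14, 3.14].

### API

Orientations are given as a rotation vector (axis times angle).
In Python, from cell import arm gives the robot as it stands. The module is installed in compiled form; this text tells all that it offers.
- The arm moves only by the shell command python3 -m creep 'ROWS' [OPENING] [FORCE]. ROWS is JSON, a list of rows, each a list of 6 numbers: the shift along the tool's x, y, z scaled (see below), then the turn, a rotation vector about the tool's x, y, z scaled (see below). A call has 1 to 20 rows; each row shifts and turns the commanded pose from where the row before left it, along the tool's axes as they then stand; what a row does not reach is not made up. The controller multiplies each number of a shift by 0.4 m and each number of a turn by 120 degrees. A row lasts 1/12 s, in which the tool goes at most 41.7 mm and 7.16 degrees, less where a joint would pass 70% of its speed; a pose out of reach is approached as far as the arm can. A call with a number of a shift or a turn outside -1 to 1 is refused whole. A call with a gripper value outside its range is refused whole. OPENING is the closure, from -1 (fully open) to 1 (shut), set as the call begins (- or left out, the last holds). The fingers move at their own pace and stop on an object; FORCE is the grip in N (left out, the last holds). Time passes only in rows, so rows that do not move let the fingers close. It gives the time, the measured TCP pose, the force, the opening and the grip force at its end, in the units of the state.
- arm.observe(): the state, without advancing time (a new reading comes with each control period).
- arm.get_image(name): name is "side" or "top"; returns a dict with "frame" (420x560x3 uint8, red, green, blue), "intrinsics" (3x3 intrinsics, pixels), "rvec" (rotation vector, rad) and "tvec" (3), from world to camera coordinates, as OpenCV has them. Camera axes: x right, y down, z forward; pixel columns grow to the right and rows downward; lengths in m; the calibration is good to about 2 mm. A picture is of the moment at which its call begins. There is no depth.
- arm.sign_off(): hands the job in; it is judged then, once.
The state is a dict: "clock": time; "joints": joint angles; "dq": joint speeds; "joint_efforts": joint torques, N m; "position": TCP position; "ee_rot": TCP orientation; "force": force on the tool from outside, world axes, zero at the start; "ft_torque": the same for the moment, N m; "width": opening from 0.0 (shut) to 1.0 (fully open); "gripper_force": force on a finger pad.
Only numpy, scipy, OpenCV 4.12 (cv2) and the standard library are available. Lean on these libraries where they do the work, as an engineer would, in place of code of your own. Each camera call takes 0.05 s, during which the arm holds its last target. There are 200 camera calls.

### The job

Mount the green pen barrel and the green cap with the brass band on the tilting stand for polishing their closed ends: while the two spigots point up, press each part firmly down over a spigot of its own, either one, until its mouth sits fully home on the brass collar, and let go. Then turn the red crank handle to swing the bar over, away from the robot, until it stops, so that both parts hang slanting downwards, held by friction alone, and let go of the handle. Leave everything else on the desk where it is.

Things in the scene. Friction and masses are not known exactly. Their poses are not given: they have to be found in the camera images.
- barrel: Green ebonite pen barrel (plain, no band), a round tube closed at the top, standing upright with its open mouth down: 24 mm outer diameter, 105 mm long. Origin at the centre of the mouth (its underside), z along its axis towards the closed end. Its bore is a cone, 19 mm wide at the mouth, narrowing by 4 degrees a side, 58 mm deep; the closed end above that is solid. About 45 g.
- cap: Green ebonite pen cap with a brass band near its mouth, a round tube closed at the top, standing upright mouth down: 27 mm outer diameter, 80 mm long. Origin at the centre of the mouth, z along its axis towards the closed end. Bore the same as the barrel's. About 45 g.
- stand: Fixed grey stand, base 130 (x) by 210 (y) by 12 mm, two posts at y = +/-86 mm carrying a hinged steel bar along y, 105 mm above the desk. Origin at the centre of the base's underside; its -x side faces roughly to the robot. Two spigots stand on the bar between the posts; the crank is beyond the post at -y.
- swing (a joint): Hinge of the bar about the stand's y axis, in rad: 0 (a stop) with both spigots straight up, growing as the spigots tip away from the robot (towards the stand's +x), to the other stop at 2.094 (120 degrees), where they point away and 30 degrees below level. Stiff: it takes about 5 N at the handle and stays where it is left.
- spigot_a (a point): Centre of the top face of the brass collar (32 mm across) at the foot of the spigot nearer the crank, at y = -38 mm of the stand, 18 mm above the hinge axis when upright. z points to the spigot's tip and turns with the bar. The spigot is a 50 mm long taper (steel core, four springy prongs), 20 mm across at the foot, 16 near the tip.
- spigot_b (a point): The same for the other, equal spigot, at y = +38 mm of the stand. On either spigot a part laid on loosely stops with its mouth about 20 mm above the collar; the push needed then grows to roughly 8 to 14 N as its mouth goes home on the collar.
- crank_pin (a point): Middle of the red handle: a round bar 14 mm thick, 70 mm long, parallel to the stand's y axis, sticking out to -y from the crank arm (arm 35 mm from here towards +y). It moves on a 70 mm radius about the hinge axis, always above it: at joint 0 61 mm to the axis's -x side and 35 mm above it, at half swing 70 mm above it, at the end 61 mm to the +x side and 35 mm above it.
- hinge_axis (a point): Fixed point on the hinge axis level with crank_pin along y, 105 mm above the desk: the centre of the circle on which crank_pin moves.
- black_barrel: Black pen barrel standing upright, 24 mm diameter, 105 mm high; not part of the job. Origin at the centre of its underside.
- mandrel: Brass sizing mandrel, a slim upright cone 118 mm high on a round foot 56 mm across; not part of the job. Origin at the centre of its underside.
- stone: Round blue diamond stone lying flat, 84 mm across, 14 mm thick; not part of the job. Origin at the centre of its underside.
- ink: Glass ink jar with a black lid, 56 mm across, 62 mm high; not part of the job. Origin at the centre of its underside.
Mind the look-alikes: they are no part of the job. Leave any blue or pink look-alike of the barrel alone. What is shaped like the cap but pink is not meant.

How it is judged:
On the way, in this order (a step that is already met when the one before it is completed fails the run):
1. one of the two green parts is fully home on a spigot, bar upright (value of joint swing below 0.15 rad and (((distance between barrel and spigot_a below 0.005 m and angle between the z axis of barrel and the z axis of spigot_a, either way round below 0.07 rad) or (distance between barrel and spigot_b below 0.005 m and angle between the z axis of barrel and the z axis of spigot_b, either way round below 0.07 rad)) or ((distance between cap and spigot_a below 0.005 m and angle between the z axis of cap and the z axis of spigot_a, either way round below 0.07 rad) or (distance between cap and spigot_b below 0.005 m and angle between the z axis of cap and the z axis of spigot_b, either way round below 0.07 rad)))), for 0.2 s.
2. both green parts are fully home on the spigots and let go, bar still upright (value of joint swing below 0.15 rad and ((distance between barrel and spigot_a below 0.005 m and angle between the z axis of barrel and the z axis of spigot_a, either way round below 0.07 rad) or (distance between barrel and spigot_b below 0.005 m and angle between the z axis of barrel and the z axis of spigot_b, either way round below 0.07 rad)) and ((distance between cap and spigot_a below 0.005 m and angle between the z axis of cap and the z axis of spigot_a, either way round below 0.07 rad) or (distance between cap and spigot_b below 0.005 m and angle between the z axis of cap and the z axis of spigot_b, either way round below 0.07 rad)) and contact force between the fingers and barrel below 0.1 N and contact force between the fingers and cap below 0.1 N), for 0.2 s.
3. the bar has been swung over to its far stop (value of joint swing above 1.95 rad), for 0.2 s.
At the end, for the whole second after the job is handed in: The bar is swung over to its far stop (joint above 1.95 rad) and the green barrel and the green cap each sit on a spigot, the centre of the mouth within 6 mm of the centre of the collar face and the axes within 0.08 rad, at rest (value of joint swing above 1.95 rad and ((distance between barrel and spigot_a below 0.006 m and angle between the z axis of barrel and the z axis of spigot_a, either way round below 0.08 rad) or (distance between barrel and spigot_b below 0.006 m and angle between the z axis of barrel and the z axis of spigot_b, either way round below 0.08 rad)) and ((distance between cap and spigot_a below 0.006 m and angle between the z axis of cap and the z axis of spigot_a, either way round below 0.08 rad) or (distance between cap and spigot_b below 0.006 m and angle between the z axis of cap and the z axis of spigot_b, either way round below 0.08 rad)) and linear speed of each of barrel, cap below 0.02 m/s); the robot touches nothing.
It fails at once if the black barrel is moved more than 30 mm (distance of black_barrel from where it was at the start of the episode above 0.03 m).
It fails at once if the brass mandrel is moved more than 30 mm (distance of mandrel from where it was at the start of the episode above 0.03 m).
It fails at once if the blue stone is moved more than 30 mm (distance of stone from where it was at the start of the episode above 0.03 m).
It fails at once if the ink jar is moved more than 30 mm (distance of ink from where it was at the start of the episode above 0.03 m).
It also fails if it takes over 67 s, if anything falls off the work surface, if the arm or the gripper's body presses on something with over 40 N, if the wrist force passes 120 N, or if a joint passes its speed limit or range.

## Working session

There is one attempt and no reset: what is moved stays moved. The work goes in short steps, Python scripts to look and compute and a shell command to move; the robot and the scene stay as the last step left them, time stands still between calls to the robot, and variables do not carry over. Pictures are saved under pics/ and viewed, at most 12 in all, crops included, and the job is handed in when it is done.

```bash
mkdir -p pics; ls; cat > h.py <<'E'
import numpy as np, cv2
from cell import arm
def grab(n):
    d=arm.get_image(n); R=cv2.Rodrigues(np.array(d["rvec"],float))[0]; t=np.array(d["tvec"],float).ravel()
    return d["frame"],np.array(d["intrinsics"],float),R,t
def ray(K,R,t,u,v):
    c=-R.T@t; w=R.T@np.linalg.inv(K)@np.array([u,v,1.]); return c,w/np.linalg.norm(w)
def onz(K,R,t,u,v,z):
    c,w=ray(K,R,t,u,v); return c+w*(z-c[2])/w[2]
def cross(r1,r2):
    (c1,w1),(c2,w2)=r1,r2
    s=np.linalg.lstsq(np.c_[w1,-w2],c2-c1,rcond=None)[0]
    p,q=c1+s[0]*w1,c2+s[1]*w2; return (p+q)/2,np.linalg.norm(p-q)
def proj(K,R,t,p): 
    q=K@(R@np.array(p)+t); return q[:2]/q[2]
E
python3 - <<'E'
from h import *
np.set_printoptions(precision=4,suppress=True)
for n in("side","top"):
    f,K,R,t=grab(n); cv2.imwrite(f"pics/{n}0.png",f[:,:,::-1]); np.savez(f"{n}0.npz",f=f,K=K,R=R,t=t)
    print(n,K.ravel(),-R.T@t,R[2])
o=arm.observe();print(o); print(arm.grip_point_offset)
E
```

```text
pics
side [454.2092   0.     279.5603   0.     454.2092 206.8606   0.       0.
   1.    ] [0.0002 0.7152 0.7345] [ 0.522  -0.6387 -0.5653]
top [436.7502   0.     278.174    0.     436.7502 208.8665   0.       0.
   1.    ] [0.4039 0.0479 1.3175] [ 0.1293 -0.0058 -0.9916]
{'clock': 0.1, 'joints': array([ 1.1754,  0.4351,  0.025 ,  1.574 , -0.0116,  1.134 , -0.0751]), 'dq': array([ 0.    , -0.0027, -0.0016, -0.0029,  0.0004,  0.0006,  0.0002]), 'joint_efforts': array([  0.0039, -66.9117,   0.9884, -31.5142,  -0.0605,   0.0374,
         0.    ]), 'position': array([ 0.1802, -0.598 ,  0.226 ]), 'ee_rot': array([-3.1067, -0.4579,  0.0005]), 'force': array([-0.1992, -0.3869,  0.2744]), 'ft_torque': array([-0.0213, -0.0317, -0.0134]), 'gripper_force': 0.0, 'width': 0.999405664867259}
0.0188
```

View pics/side0.png

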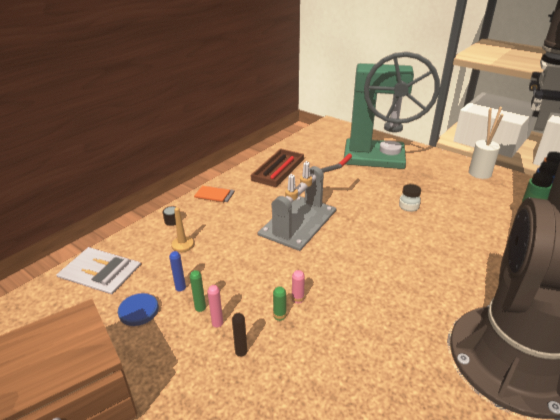

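View pics/top0.png

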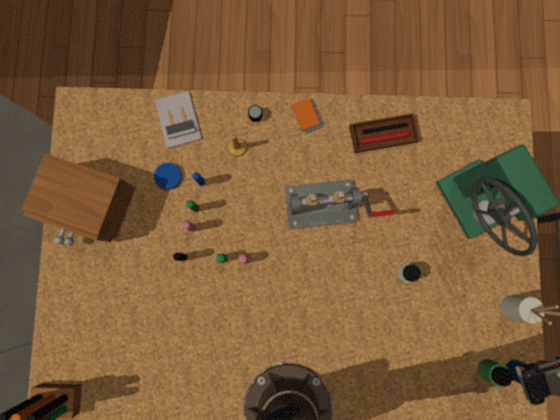

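The side view shows the green barrel at (197,290), the green cap at (280,302), the stand at (298,215) and the red handle at (346,160). In the top view the barrel is at (192,205), the cap at (222,258), the spigots near (312,200) and (338,198), and the handle at (382,213).

```bash
cat > m.py <<'E'
from h import *
np.set_printoptions(precision=4,suppress=True)
V={n:np.load(f"{n}0.npz") for n in("side","top")}
def blob(n,lo,hi,win):
    f=V[n]["f"]; x0,y0,x1,y1=win
    hsv=cv2.cvtColor(f[y0:y1,x0:x1],cv2.COLOR_RGB2HSV)
    m=cv2.inRange(hsv,np.array(lo),np.array(hi))
    c=max(cv2.findContours(m,0,2)[0],key=cv2.contourArea)
    m2=cv2.drawContours(m*0,[c],-1,1,-1); ys,xs=np.nonzero(m2)
    return np.c_[xs+x0,ys+y0].astype(float)
G=((40,90,20),(85,255,255))
def cam(n): return V[n]["K"],V[n]["R"],V[n]["t"]
for name,ws,wt,L in(("barrel",(185,262,210,318),(180,195,205,218),.105),("cap",(268,280,292,325),(212,248,232,268),.08)):
    s,t=blob("side",*G,ws),blob("top",*G,wt)
    p,e=cross(ray(*cam("side"),*s.mean(0)),ray(*cam("top"),*t.mean(0)))
    print(name,len(s),len(t),s.min(0),s.max(0),s.mean(0),t.min(0),t.max(0),t.mean(0),"P",p,e)
    for z in(0,L): print("  reproj",proj(*cam("side"),[p[0],p[1],z]),proj(*cam("top"),[p[0],p[1],z]))
RD=((0,150,90),(8,255,255))
s,t=blob("side",*RD,(320,145,365,180)),blob("top",*RD,(362,200,405,225))
print("red",cross(ray(*cam("side"),*s.mean(0)),ray(*cam("top"),*t.mean(0))))
for P,n in((s,"side"),(t,"top")): print(n,len(P),P[P[:,0].argmin()],P[P[:,0].argmax()],P.mean(0))
for x in(t[:,0].min(),t[:,0].max()): print(onz(*cam("top"),x,t[t[:,0]==x,1].mean(),.14))
for n,w in(("side",(250,140,365,250)),("top",(280,175,400,235))):
    f=V[n]["f"][w[1]:w[3],w[0]:w[2],::-1]; cv2.imwrite(f"pics/{n}_c.png",cv2.resize(f,None,fx=6.5,fy=5.4 if n=="side" else 6.5,interpolation=cv2.INTER_CUBIC) if 0 else cv2.resize(f,None,fx=5,fy=5,interpolation=cv2.INTER_CUBIC))
E
python3 m.py
python3 - <<'E'
import cv2,numpy as np
a=cv2.imread("pics/side_c.png");b=cv2.imread("pics/top_c.png")
w=max(a.shape[1],b.shape[1]);print(a.shape,b.shape)
E
```

```text
barrel 400 79 [190. 270.] [204. 310.] [197.1325 290.055 ] [186. 201.] [198. 210.] [191.9747 205.5316] P [0.5724 0.2922 0.0525] 0.00031787025020842786
  reproj [199.776  307.5271] [195.2378 207.9356]
  reproj [194.1637 271.4483] [188.5082 203.012 ]
cap 314 66 [273. 287.] [285. 315.] [279.3344 300.9554] [216. 254.] [226. 261.] [221.1061 257.8182] P [0.423  0.2024 0.0433] 0.00021567417323177762
  reproj [279.4842 315.4036] [222.8714 258.1091]
  reproj [279.1033 288.1086] [219.5532 257.6154]
red (array([ 0.5521, -0.2431,  0.1415]), np.float64(0.0020012618258613175))
side 61 [339. 162.] [351. 155.] [345.2459 159.1803]
top 109 [371. 212.] [395. 212.] [382.4862 212.9633]
[ 0.5496 -0.2117  0.14  ]
[ 0.5567 -0.2772  0.14  ]
(550, 575, 3) (300, 600, 3)
```

View pics/side_c.png

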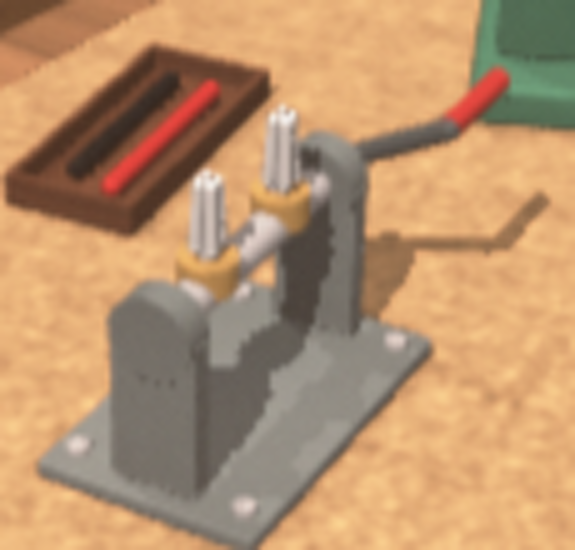

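View pics/top_c.png

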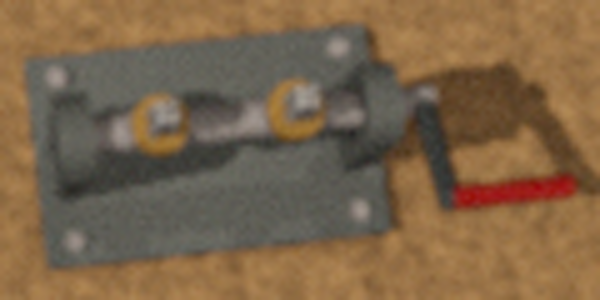

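The side crop shows the spigot tips at about (291.8,175.4) for b and (306.6,162.4) for a in full-frame pixels, with brass collars below them. In the top crop the tips are at about (313.2,197.4) and (341.4,194.4), the base screws are visible, and the handle runs from (371,212) to (395,212).

```bash
cat > m2.py <<'E'
exec(open("m.py").read().split("for name,ws")[0])
S,T=cam("side"),cam("top")
for n,a,b in(("tip_b",(291.8,175.4),(313.2,197.4)),("tip_a",(306.6,162.4),(341.4,194.4))): print(n,cross(ray(*S,*a),ray(*T,*b)))
BR=((12,120,90),(28,255,255))
for n,ws,wt in(("col_b",(284,188,300,200),(305,192,320,208)),("col_a",(298,175,314,187),(332,188,347,205))):
    bb=[]
    for v,w in(("side",ws),("top",wt)):
        c=blob(v,*BR,w); bb.append(c); print(v,len(c),c.min(0),c.max(0),c.mean(0))
    print(n,cross(ray(*S,*bb[0].mean(0)),ray(*T,*bb[1].mean(0))), "top hull centre at .118:",onz(*T,*((bb[1].min(0)+bb[1].max(0))/2),.118))
sc=np.array([(56,78),(338,47),(360,210),(76,242)])/5+[280,175]
P=np.array([onz(*T,*q,.013) for q in sc]); print(P,P.mean(0)); d=(P[0]+P[3]-P[1]-P[2])/2; print("yaw",np.arctan2(-d[0],d[1]),np.linalg.norm(d))
ss=np.array([(77,443),(245,506),(395,340)])/5+[250,140]
for q in ss: print(onz(*S,*q,.013))
E
python3 m2.py
```

```text
tip_b (array([ 0.5871, -0.0516,  0.1666]), np.float64(0.00024218893675708695))
tip_a (array([ 0.597 , -0.1268,  0.1669]), np.float64(0.00029449786743784774))
side 87 [284. 188.] [297. 199.] [290.5747 193.2529]
top 54 [307. 194.] [317. 205.] [311.0556 201.1296]
col_b (array([ 0.5861, -0.049 ,  0.1159]), np.float64(0.0037125194155898157)) top hull centre at .118: [ 0.5889 -0.0524  0.118 ]
side 92 [298. 175.] [311. 185.] [304.7283 179.9348]
top 59 [334. 191.] [344. 202.] [337.8305 198.3559]
col_a (array([ 0.5961, -0.1233,  0.116 ]), np.float64(0.004446796183539465)) top hull centre at .118: [ 0.5992 -0.1275  0.118 ]
[[ 0.6308  0.0022  0.013 ]
 [ 0.6542 -0.1688  0.013 ]
 [ 0.5548 -0.1824  0.013 ]
 [ 0.5313 -0.0118  0.013 ]] [ 0.5928 -0.0902  0.013 ]
yaw 0.1362397774283252 0.17240518087833517
[0.6324 0.0016 0.013 ]
[ 0.5314 -0.0108  0.013 ]
[ 0.5543 -0.1809  0.013 ]
```

```bash
cat > d.py <<'E'
import sys
from h import *
from scipy.spatial.transform import Rotation as Q
np.set_printoptions(precision=4,suppress=True)
o=arm.observe(); R=Q.from_rotvec(o["ee_rot"]).as_matrix()
C=np.array([.5925,-.090]); yaw=.133
if len(sys.argv)>3:
    p=np.array([float(a) for a in sys.argv[1:4]])
    print("shift nums",R.T@(p-o["position"])/.4)
y=np.array([np.cos(yaw),np.sin(yaw),0]); z=np.array([0,0,-1.]); G=np.c_[np.cross(y,z),y,z]
print("turn nums",Q.from_matrix(R.T@G).as_rotvec()/np.radians(120))
print(o["clock"],o["position"],R[:,0],R[:,1],"F",o["force"],"w",o["width"],o["gripper_force"],"j",o["joints"])
E
python3 d.py .5724 .2922 .25; python3 -m creep '[[0,0,-0.01,0,0,-0.048],[0,0,-0.01,0,0,-0.048],[0,0,-0.01,0,0,-0.048],[0,0,-0.01,0,0,-0.048],[0,0,-0.01,0,0,-0.048],[0,0,-0.01,0,0,-0.048],[0,0,-0.01,0,0,-0.048],[0,0,-0.01,0,0,-0.048],[0,0,-0.01,0,0,-0.048],[0,0,-0.01,0,0,-0.048],[0,0,0,0,0,-0.048],[0,0,0,0,0,-0.048],[0,0,0,0,0,-0.048],[0,0,0,0,0,-0.048],[0,0,0,0,0,0]]'; python3 d.py .5724 .2922 .25
```

```text
shift nums [ 1.5809 -1.848  -0.0575]
turn nums [-0.0006 -0.0004 -0.6738]
0.1 [ 0.1802 -0.598   0.226 ] [ 0.9575  0.2885 -0.0001] [ 0.2885 -0.9575 -0.0014] F [-0.1992 -0.3869  0.2744] w 0.999405664867259 0.0 j [ 1.1754  0.4351  0.025   1.574  -0.0116  1.134  -0.0751]
clock: 1.35
position: [0.1801, -0.5982, 0.2663]
ee_rot: [-2.067, -2.365, -0.001]
force: [0.1, 0.4, 0.0]
width: 0.998
gripper_force: 0.0
shift nums [2.0752 1.2692 0.0423]
turn nums [-0.0001 -0.0004  0.0004]
1.35 [ 0.1801 -0.5982  0.2663] [-0.1335  0.991   0.0009] [ 0.991   0.1335 -0.0002] F [0.1164 0.4157 0.014 ] w 0.9981717782238808 0.0 j [ 1.3808  0.4272 -0.2769  1.4964  0.1201  1.2356  1.2218]
```

```bash
python3 -m creep '[[0.07,0.042,0,0,0,0],[0.07,0.042,0,0,0,0],[0.07,0.042,0,0,0,0],[0.07,0.042,0,0,0,0],[0.07,0.042,0,0,0,0],[0.07,0.042,0,0,0,0],[0.07,0.042,0,0,0,0],[0.07,0.042,0,0,0,0],[0.07,0.042,0,0,0,0],[0.07,0.042,0,0,0,0],[0.07,0.042,0,0,0,0],[0.07,0.042,0,0,0,0],[0.07,0.042,0,0,0,0],[0.07,0.042,0,0,0,0],[0.07,0.042,0,0,0,0],[0.07,0.042,0,0,0,0],[0.07,0.042,0,0,0,0],[0.07,0.042,0,0,0,0],[0.07,0.042,0,0,0,0],[0.07,0.042,0,0,0,0]]' 0; python3 d.py .5724 .2922 .2
```

```text
clock: 3.02
position: [0.4415, 0.0017, 0.2667]
ee_rot: [2.078, 2.356, -0.0]
force: [0.0, -0.7, -0.6]
width: 0.501
gripper_force: 0.0
shift nums [0.6799 0.4152 0.1667]
turn nums [ 0.      0.0001 -0.0038]
3.0167 [0.4415 0.0017 0.2667] [-0.1247  0.9922 -0.0002] [0.9922 0.1247 0.0001] F [ 0.0125 -0.6673 -0.6   ] w 0.5006548470233967 0.0 j [ 0.5557  0.1772 -0.7695  1.8854  0.1362  1.1318 -0.1391]
```

```bash
python3 -m creep '[[0.068,0.0415,0,0,0,0],[0.068,0.0415,0,0,0,0],[0.068,0.0415,0,0,0,0],[0.068,0.0415,0,0,0,0],[0.068,0.0415,0,0,0,0],[0.068,0.0415,0,0,0,0],[0.068,0.0415,0,0,0,0],[0.068,0.0415,0,0,0,0],[0.068,0.0415,0,0,0,0],[0.068,0.0415,0,0,0,0],[0,0,0.08,0,0,0],[0,0,0.08,0,0,0],[0,0,0,0,0,0],[0,0,0,0,0,0],[0,0,0,0,0,0]]'; python3 d.py .5724 .2922 .055; python3 - <<'E'
from h import *
for n,w in(("side",(150,200,260,330)),("top",(140,150,250,260))):
    f,K,R,t=grab(n); np.savez(f"{n}1.npz",f=f,K=K,R=R,t=t)
    cv2.imwrite(f"pics/{n}1.png",cv2.resize(f[w[1]:w[3],w[0]:w[2],::-1],None,fx=4,fy=4))
a,b=cv2.imread("pics/side1.png"),cv2.imread("pics/top1.png")
h=max(len(a),len(b)); a,b=[cv2.copyMakeBorder(i,0,h-len(i),0,0,0) for i in(a,b)]
c=cv2.hconcat([a,b])[:,:]; c=cv2.resize(c,None,fx=.9,fy=.9); print(c.shape); cv2.imwrite("pics/p1.png",c)
E
```

```text
clock: 4.27
position: [0.5713, 0.2915, 0.2042]
ee_rot: [2.075, 2.358, 0.001]
force: [-0.0, 0.4, 0.4]
width: 0.499
gripper_force: 0.0
shift nums [0.0012 0.0027 0.3729]
turn nums [ 0.0004 -0.0002 -0.0026]
4.2667 [0.5713 0.2915 0.2042] [-0.1272  0.9919  0.0005] [0.9919 0.1272 0.0009] F [-0.0088  0.3746  0.372 ] w 0.49939950001465855 0.0 j [-0.0903  0.5883 -0.7387  1.5146  0.4128  1.1985 -0.7688]
(468, 792, 3)
```

View pics/p1.png

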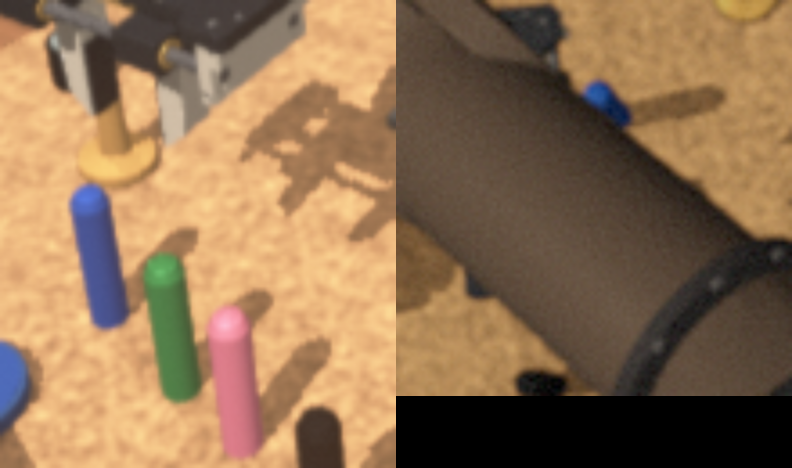

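The side crop shows the open gripper above the green barrel (full frame about (196,290)), with the blue and pink look-alikes clear on either side. I'll narrow the opening a little and go down.

```bash
python3 -m creep '[[0.001,0.0025,0.02,0,0,-0.0026],[0,0,0.045,0,0,0],[0,0,0.045,0,0,0],[0,0,0.045,0,0,0],[0,0,0.045,0,0,0],[0,0,0.045,0,0,0],[0,0,0.045,0,0,0],[0,0,0.04,0,0,0],[0,0,0.03,0,0,0],[0,0,0.013,0,0,0],[0,0,0,0,0,0],[0,0,0,0,0,0]]' 0.15; python3 d.py .5724 .2922 .055; python3 -m creep '[[0,0,0,0,0,0],[0,0,0,0,0,0],[0,0,0,0,0,0],[0,0,0,0,0,0],[0,0,0,0,0,0],[0,0,0,0,0,0]]' 1 50; python3 d.py .5724 .2922 .3
```

```text
clock: 5.37
position: [0.5721, 0.2922, 0.0541]
ee_rot: [2.067, 2.366, 0.001]
force: [-0.4, 0.3, -0.2]
width: 0.426
gripper_force: 0.0
shift nums [-0.0001  0.0007 -0.0021]
turn nums [ 0.0003 -0.0002  0.0008]
5.3667 [0.5721 0.2922 0.0541] [-0.1343  0.9909  0.0004] [0.9909 0.1343 0.0007] F [-0.4471  0.3015 -0.2475] w 0.4260846394008942 0.0 j [-0.1355  0.7368 -0.6619  1.6588  0.5389  0.9352 -0.8649]
clock: 5.87
position: [0.5723, 0.2923, 0.0543]
ee_rot: [2.067, 2.366, 0.002]
force: [-0.9, -0.2, 5.6]
width: 0.257
gripper_force: 50.0
shift nums [ 0.0001  0.001  -0.6142]
turn nums [ 0.0006 -0.0002  0.0008]
5.8667 [0.5723 0.2923 0.0543] [-0.1343  0.9909  0.0005] [0.9909 0.1343 0.0013] F [-0.8749 -0.186   5.5829] w 0.25671120061503083 49.99622959876433 j [-0.1355  0.7365 -0.6619  1.6588  0.5392  0.9349 -0.8651]
```

```bash
python3 -m creep '[[0,0,-0.03,0,0,0],[0,0,-0.08,0,0,0],[0,0,-0.08,0,0,0],[0,0,-0.08,0,0,0],[0,0,-0.08,0,0,0],[0,0,-0.08,0,0,0],[0,0,-0.08,0,0,0],[0,0,-0.08,0,0,0],[0,0,-0.025,0,0,0]]'; python3 -m creep '[[-0.04,-0.004,0,0,0,0],[-0.075,-0.0056,0,0,0,0],[-0.075,-0.0056,0,0,0,0],[-0.075,-0.0056,0,0,0,0],[-0.075,-0.0056,0,0,0,0],[-0.075,-0.0056,0,0,0,0],[-0.075,-0.0056,0,0,0,0],[-0.075,-0.0056,0,0,0,0],[-0.075,-0.0056,0,0,0,0],[-0.075,-0.0056,0,0,0,0],[-0.075,-0.0056,0,0,0,0],[-0.075,-0.0056,0,0,0,0],[-0.075,-0.0056,0,0,0,0],[-0.075,-0.0056,0,0,0,0],[-0.034,-0.002,0,0,0,0],[0,0,0,0,0,0],[0,0,0,0,0,0],[0,0,0,0,0,0]]'; python3 d.py .5975 -.1277 .26
```

```text
clock: 6.62
position: [0.5723, 0.2934, 0.3056]
ee_rot: [2.065, 2.365, 0.01]
force: [-0.0, 1.0, -0.7]
width: 0.255
gripper_force: 50.0
clock: 8.12
position: [0.5968, -0.1262, 0.2997]
ee_rot: [-2.064, -2.367, -0.001]
force: [-0.3, 0.7, -0.3]
width: 0.255
gripper_force: 50.0
shift nums [-0.004   0.0012  0.0992]
turn nums [ 0.     -0.0005  0.0018]
8.1167 [ 0.5968 -0.1262  0.2997] [-0.1363  0.9907  0.0011] [0.9907 0.1363 0.0001] F [-0.297   0.6687 -0.2759] w 0.25509481087344227 49.9968321248889 j [ 0.6002  0.4591 -0.7248  1.4559  0.3053  1.3419 -0.0054]
```

```bash
python3 -m creep '[[-0.004,0.0012,0.04,0,0,0.0018],[0,0,0.05,0,0,0],[0,0,0.05,0,0,0],[0,0,0.022,0,0,0],[0,0,0,0,0,0],[0,0,0,0,0,0],[0,0,0,0,0,0]]' >/dev/null; python3 d.py .5975 -.1277 .235; python3 - <<'E'
from h import *
for n,w in(("side",(255,100,365,230)),("top",(290,150,400,260))):
    f,K,R,t=grab(n); np.savez(f"{n}2.npz",f=f,K=K,R=R,t=t)
    cv2.imwrite(f"pics/{n}2.png",cv2.resize(f[w[1]:w[3],w[0]:w[2],::-1],None,fx=4.5,fy=4.5,interpolation=cv2.INTER_CUBIC))
    print(n,proj(K,R,t,[.5975,-.1277,.173]),proj(K,R,t,[.5975,-.1277,.123]),proj(K,R,t,[.5975,-.1277,.180]))
E
```

```text
shift nums [ 0.003  -0.0018  0.0027]
turn nums [ 0.0008  0.0001 -0.0005]
8.7 [ 0.5984 -0.1288  0.2361] [-0.1316  0.9913 -0.0002] [0.9913 0.1316 0.0017] F [-0.113   0.3215 -0.0792] w 0.2514747454766637 49.99662511283532 j [ 0.5965  0.5029 -0.7091  1.5509  0.3417  1.2133 -0.0393]
side [306.63147917 160.1087462 ] [306.1726342  176.87836784] [306.69749621 157.69599079]
top [342.11003102 193.88232629] [339.33144781 196.82606517] [342.51808493 193.45001815]
```

View pics/side2.png

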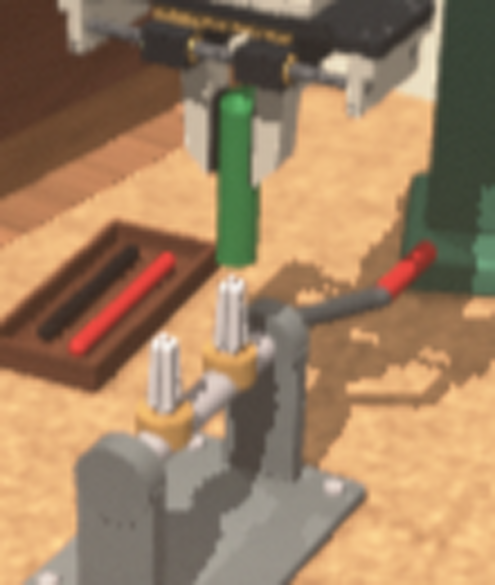

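The side view shows the barrel gripped upright, mouth centre near (307.7,158.4), just above spigot a's tip near (306.6,162.4). There's an offset of roughly 1 px to the right, so I'll measure it more finely.

```bash
cat > m3.py <<'E'
from h import *
import sys
i=sys.argv[1]; np.set_printoptions(precision=2,suppress=True,linewidth=150)
V=np.load(f"side{i}.npz"); f=V["f"]; K,R,t=V["K"],V["R"],V["t"]
x0,y0,x1,y1=[int(a) for a in sys.argv[2:6]]
hsv=cv2.cvtColor(f,cv2.COLOR_RGB2HSV).astype(int)
def rows(m,w,ys):
    out=[]
    for y in ys:
        xs=np.flatnonzero(w[y,x0:x1]*m[y,x0:x1]); 
        if len(xs): out.append((y,np.average(xs+x0,weights=w[y,x0:x1][xs]),len(xs)))
    return np.array(out)
g=(hsv[...,0]>40)&(hsv[...,0]<85)&(hsv[...,1]>90)
b=(hsv[...,1]<60)&(hsv[...,2]>110)
A=rows(g,np.ones(g.shape),range(y0,y1)); print("green",A.T)
B=rows(b,np.ones(g.shape),range(y0,y1)); print("spigot",B.T)
E
python3 m3.py 2 298 118 316 178; python3 - <<'E'
import numpy as np
f=np.load("side2.npz")["f"]
print(f[150:178:2,299:316].sum(2)//3)
t=np.load("top2.npz")
import cv2
cv2.imwrite("pics/top2.png",cv2.resize(t["f"][150:260,290:400,::-1],None,fx=4,fy=4))
h=cv2.cvtColor(t["f"],cv2.COLOR_RGB2HSV); m=cv2.inRange(h[150:260,290:400],(40,90,20),(85,255,255)); print("green top px",m.sum()//255)
E
```

```text
green [[119.  120.  121.  122.  123.  124.  125.  126.  127.  128.  129.  130.  131.  132.  133.  134.  135.  136.  137.  138.  139.  140.  141.  142.
  143.  144.  145.  146.  147.  148.  149.  150.  151.  152.  153.  154.  155.  156.  157.  158. ]
 [308.5 307.5 307.  307.  307.  307.  307.  306.5 306.5 306.5 306.5 306.5 306.5 306.  306.5 306.5 306.5 306.  306.  306.5 306.5 306.5 307.  307.5
  307.5 307.5 307.5 307.5 307.5 307.5 307.5 307.5 307.5 307.5 307.5 307.  306.5 306.5 306.5 306.5]
 [  2.    6.    7.    7.    7.    7.    7.    6.    6.    6.    6.    6.    6.    7.    6.    6.    6.    7.    7.    6.    6.    6.    7.    8.
    8.    8.    8.    8.    8.    8.    8.    8.    8.    8.    8.    9.    8.    8.    8.    8. ]]
spigot [[118.   119.   120.   121.   122.   123.   124.   125.   126.   127.   128.   129.   130.   131.   132.   133.   134.   135.   136.   137.   138.
  139.   140.   141.   161.   162.   163.   164.   165.   166.   167.   168.   169.   170.   171.   172.   173.   174.   175.   176.   177.  ]
 [301.33 300.5  300.5  299.5  302.6  304.8  305.71 306.5  307. 
[... 827 characters left out ...]
 100  98  93  92  95 102 123 170 182 182 179]
 [ 59  54  59  83 137 164 163 172 172 172 181 192 192 189 187 184 181]
 [ 60  83 136 160 160 198 195 211 181 220 183 183 186 182 174 150 126]
 [131 157 167 177 187 218 192 224 228 194 160 164 164 142 120 114 113]
 [167 173 179 184 190 190 164 193 189 140 151 122 106  98  96  98 100]
 [178 178 175 178 197 188 158 191 187 148 138 101  88  91  93  94  97]
 [184 184 181 175 197 187 162 191 186 131 129  83  68  70  76 101 117]
 [185 187 184 177 194 183 167 192 186 134 153  93  71  71  73 107 113]
 [182 179 177 180 192 175 169 193 186 134 157 125 123 126 125 141 120]
 [179 182 183 184 186 155 165 193 181 126 139 134 153 156 201 198 166]]
green top px 2
```

```bash
python3 - <<'E'
exec(open("m.py").read().split("for name,ws")[0])
S,T=cam("side"),cam("top"); k=.4
for n,a,b in(("tip_b",(291.8,175.4),(313.2,197.4)),("tip_a",(306.6,162.4),(341.4,194.4))): print(n,cross(ray(*S,*(np.array(a)-k)),ray(*T,*(np.array(b)-k))))
sc=np.array([(56,78),(338,47),(360,210),(76,242)])/5+[280,175]-k
P=np.array([onz(*T,*q,.013) for q in sc]); print(P.mean(0))
c=P.mean(0); print([onz(*S,*(np.array(q)/5+[250,140]-k),.013) for q in((77,443),(245,506),(395,340))],P)
# tip brightness in first images
f=V["top"]["f"]; print(f[188:206,332:348].min(2)); f=V["side"]["f"]; print(f[158:174,299:315].min(2))
for d in((.002,0),(0,.002)):
  print(proj(*S,[.5975+d[0],-.1277+d[1],.17])-proj(*S,[.5975,-.1277,.17]),proj(*T,[.5975+d[0],-.1277+d[1],.17])-proj(*T,[.5975,-.1277,.17]))
E
```

```text
tip_b (array([ 0.5877, -0.0505,  0.168 ]), np.float64(0.0006408253590086945))
tip_a (array([ 0.5976, -0.1256,  0.1684]), np.float64(0.000647353135116718))
[ 0.594 -0.089  0.013]
[array([0.6344, 0.0009, 0.013 ]), array([ 0.5332, -0.0115,  0.013 ]), array([ 0.5563, -0.1819,  0.013 ])] [[ 0.632   0.0034  0.013 ]
 [ 0.6554 -0.1676  0.013 ]
 [ 0.556  -0.1812  0.013 ]
 [ 0.5325 -0.0105  0.013 ]]
[[ 93  88  86  94  92  93  86  93  91  86  91  89  90  87  86  81]
 [ 92  90  89  94  92  89  85  92  91  88  86  84  95  89  87  90]
 [ 90  89  87  95  87  86  81  87  84  83  88  88  83  90  90  86]
 [ 88  91  87  90  77  77  77  80  85  85  99 100  87  85  85  76]
 [ 86  92  83  74  68  68  87 121 120 114 124 112  90  79  74  61]
 [ 92  86  72  67  69  83 104 128 138 136 130 103  75  70  66  71]
 [ 86  81  65  62  77 100 103 133 141 133 125 115  79  64  71  73]
 [ 98  79  56  65  80  89 105 132 147 138 129 119  73  72  77  79]
 [112  80  62  59  66  85 104 121 123 111 105 102  68  67  81  86]
 [118  90  66  53  68  89 100  95  89  73  73  63  58  80  97  97]
 [123  96  59  50  69  85  95  76  64
[... 944 characters left out ...]
125 114 112 114 120 122]
 [104 108 117 125 155 175 154 183 183 139 120 116 114 115 120 121]
 [110 115 120 128 158 171 150 175 171 123 121 123 118 119 126 128]
 [116 117 117 129 169 172 147 175 171 140 131 124 122 126 132 137]
 [119 119 116 125 174 172 145 174 170 133 130 122 125 131 135 137]
 [123 121 119 123 174 171 146 174 169 121 123  98  97 113 109 129]
 [123 124 123 128 174 170 147 175 170 118 117  75  67  80  77 110]
 [124 128 130 135 176 167 147 175 168 117 116  75  60  62  65  99]
 [125 128 126 135 175 166 151 176 168 120 138  81  62  61  67  96]
 [121 121 121 137 173 163 155 176 168 121 140  89  78  83  79 101]]
[-0.6283 -0.2299] [ 0.0033 -0.7405]
[-0.4587  0.2961] [-0.7496 -0.0184]
```

Clicks in the enlarged crops carry a +0.4 px bias. With that corrected, spigot a is at about (0.598,-0.125), and the direct barrel-to-spigot offset in the side view agrees. I'll shift there and come down gently while watching the force.

```bash
python3 d.py .598 -.125 .235 | head -1; python3 -m creep '[[0.005,0,0,0,0,0],[0.0045,0,0,0,0,0],[0,0,0.005,0,0,0],[0,0,0.01,0,0,0],[0,0,0.01,0,0,0],[0,0,0.01,0,0,0],[0,0,0.01,0,0,0],[0,0,0.005,0,0,0],[0,0,0,0,0,0],[0,0,0,0,0,0]]'; python3 d.py .598 -.125 .197
```

```text
shift nums [0.0107 0.0004 0.0028]
clock: 9.63
position: [0.5972, -0.1258, 0.2145]
ee_rot: [-2.071, -2.362, -0.0]
force: [1.2, -0.1, -0.7]
width: 0.256
gripper_force: 50.0
shift nums [0.0018 0.0023 0.0438]
turn nums [-0.0001 -0.0001 -0.0009]
9.6333 [ 0.5972 -0.1258  0.2145] [-0.1307  0.9914  0.0002] [ 0.9914  0.1307 -0.0001] F [ 1.1658 -0.1216 -0.7255] w 0.255936712997 49.99691994627938 j [ 0.5892  0.5182 -0.7032  1.5833  0.3548  1.1717 -0.0575]
```

```bash
python3 -m creep '[[0.002,0.001,0.01,0,0,0],[0,0,0.01,0,0,0],[0,0,0.01,0,0,0],[0,0,0.01,0,0,0],[0,0,0,0,0,0],[0,0,0,0,0,0]]'; python3 d.py .598 -.125 .1775
```

```text
clock: 10.13
position: [0.5977, -0.1252, 0.1983]
ee_rot: [2.071, 2.362, 0.0]
force: [4.7, -0.2, -4.5]
width: 0.255
gripper_force: 50.0
shift nums [0.0004 0.0007 0.0521]
turn nums [ 0.0002 -0.     -0.001 ]
10.1333 [ 0.5977 -0.1252  0.1983] [-0.1306  0.9914  0.    ] [0.9914 0.1306 0.0004] F [ 4.6733 -0.1953 -4.5072] w 0.2548720885542665 50.00130095053464 j [ 0.5842  0.5323 -0.6973  1.6037  0.3668  1.1401 -0.069 ]
```

```bash
python3 -m creep '[[0,0.003,0.005,0,0,0],[0,0,0.01,0,0,0],[0,0,0,0,0,0],[0,0,0,0,0,0]]'; python3 d.py .598 -.125 .1775;  python3 -m creep '[[0,0,0.01,0,0,0],[0,0,0.01,0,0,0],[0,0,0,0,0,0],[0,0,0,0,0,0]]'; python3 d.py .598 -.125 .1775
```

```text
clock: 10.47
position: [0.5986, -0.1251, 0.1923]
ee_rot: [-2.071, -2.362, 0.0]
force: [4.6, -1.7, -3.1]
width: 0.256
gripper_force: 50.0
shift nums [ 0.0005 -0.0013  0.0369]
turn nums [-0.0002  0.     -0.001 ]
10.4667 [ 0.5986 -0.1251  0.1923] [-0.1305  0.9915 -0.0001] [ 0.9915  0.1305 -0.0003] F [ 4.5692 -1.695  -3.13  ] w 0.2558693583755352 49.99946117866784 j [ 0.5811  0.5391 -0.6945  1.6088  0.3718  1.1302 -0.0735]
clock: 10.8
position: [0.5988, -0.1251, 0.1846]
ee_rot: [2.071, 2.362, -0.0]
force: [3.1, -1.5, 0.2]
width: 0.253
gripper_force: 50.0
shift nums [ 0.0005 -0.0019  0.0179]
turn nums [ 0.0002  0.0002 -0.001 ]
10.8 [ 0.5988 -0.1251  0.1846] [-0.1305  0.9915 -0.0004] [0.9915 0.1305 0.0003] F [ 3.086  -1.4984  0.1511] w 0.25252849120213744 49.99709230614826 j [ 0.5791  0.5458 -0.6916  1.6183  0.378   1.115  -0.0788]
```

```bash
python3 -m creep '[[0,0,0.008,0,0,0],[0,0,0.008,0,0,0],[0,0,0,0,0,0],[0,0,0,0,0,0]]'|sed -n 2,4p;  python3 -m creep '[[0,0,0.005,0,0,0],[0,0,0.005,0,0,0],[0,0,0,0,0,0],[0,0,0,0,0,0]]'; python3 d.py .598 -.125 .1775
```

```text
position: [0.5991, -0.125, 0.179]
ee_rot: [2.071, 2.361, 0.001]
force: [2.8, -2.7, 6.5]
clock: 11.47
position: [0.5994, -0.1251, 0.1771]
ee_rot: [2.07, 2.359, 0.001]
force: [-4.3, -3.6, 23.6]
width: 0.255
gripper_force: 50.0
shift nums [ 0.0006 -0.0033 -0.0009]
turn nums [ 0.0011  0.0009 -0.0012]
11.4667 [ 0.5994 -0.1251  0.1771] [-0.1302  0.9915 -0.0019] [0.9915 0.1302 0.0023] F [-4.3282 -3.6192 23.5506] w 0.25487192425828736 50.004611865151674 j [ 0.5766  0.5522 -0.6886  1.6281  0.3856  1.0985 -0.0858]
```

```bash
python3 -m creep '[[0,0,-0.003,0,0,0],[0,0,0,0,0,0],[0,0,0,0,0,0],[0,0,0,0,0,0]]' 0|tail -3;  python3 -m creep '[[0,0,-0.02,0,0,0],[0,0,-0.06,0,0,0],[0,0,-0.08,0,0,0],[0,0,-0.08,0,0,0],[0,0,-0.04,0,0,0]]' ; python3 d.py .423 .2024 .2; python3 - <<'E'
from h import *
f,K,R,t=grab("side"); np.savez("side3.npz",f=f,K=K,R=R,t=t)
cv2.imwrite("pics/side3.png",cv2.resize(f[100:230,255:365,::-1],None,fx=4,fy=4))
for z in(.123,.228): print(proj(K,R,t,[.5985,-.125,z]))
h=cv2.cvtColor(f,cv2.COLOR_RGB2HSV); m=cv2.inRange(h[100:200,295:318],(40,90,20),(85,255,255)); ys,xs=np.nonzero(m); print(ys.min()+100,ys.max()+100,xs.min()+295,xs.max()+295)
E
```

```text
force: [-0.0, -0.3, -0.1]
width: 0.476
gripper_force: 0.0
clock: 12.22
position: [0.5996, -0.1242, 0.2917]
ee_rot: [2.069, 2.361, 0.004]
force: [0.7, 0.5, -0.2]
width: 0.5
gripper_force: 0.0
shift nums [ 0.8674 -0.3314  0.2278]
turn nums [ 0.0018  0.0001 -0.0007]
12.2167 [ 0.5996 -0.1242  0.2917] [-0.1311  0.9914 -0.0003] [0.9914 0.1311 0.0037] F [ 0.6581  0.5299 -0.1668] w 0.49973564318287644 0.0 j [ 0.5944  0.4649 -0.7222  1.467   0.3108  1.3227 -0.0186]
[305.25906526 177.17235345]
[306.20228596 140.96982454]
142 179 302 310
```

```bash
python3 -m creep '[[0.0723,-0.0276,0,0,0,0],[0.0723,-0.0276,0,0,0,0],[0.0723,-0.0276,0,0,0,0],[0.0723,-0.0276,0,0,0,0],[0.0723,-0.0276,0,0,0,0],[0.0723,-0.0276,0,0,0,0],[0.0723,-0.0276,0,0,0,0],[0.0723,-0.0276,0,0,0,0],[0.0723,-0.0276,0,0,0,0],[0.0723,-0.0276,0,0,0,0],[0.0723,-0.0276,0,0,0,0],[0.0723,-0.0276,0,0,0,0],[0,0,0.07,0,0,0],[0,0,0.08,0,0,0],[0,0,0.08,0,0,0],[0,0,0.08,0,0,0],[0,0,0,0,0,0],[0,0,0,0,0,0],[0,0,0,0,0,0]]'; python3 d.py .423 .2024 .026
```

```text
clock: 13.85
position: [0.4225, 0.2027, 0.1651]
ee_rot: [2.071, 2.363, 0.002]
force: [-0.9, -0.7, 0.7]
width: 0.498
gripper_force: 0.0
shift nums [-0.0012  0.0009  0.3477]
turn nums [ 0.0005 -0.0004 -0.0007]
13.85 [0.4225 0.2027 0.1651] [-0.1312  0.9914  0.0007] [0.9914 0.1312 0.0011] F [-0.9492 -0.7224  0.6684] w 0.49849389201077965 0.0 j [ 0.1083  0.3741 -0.8448  1.9724  0.3447  0.942  -0.7771]
```

```bash
python3 -m creep '[[-0.0012,0.0009,0.02,0,0,0],[0,0,0.05,0,0,0],[0,0,0.05,0,0,0],[0,0,0.05,0,0,0],[0,0,0.05,0,0,0],[0,0,0.05,0,0,0],[0,0,0.04,0,0,0],[0,0,0.03,0,0,0],[0,0,0.007,0,0,0],[0,0,0,0,0,0],[0,0,0,0,0,0]]' ; python3 -m creep '[[0,0,0,0,0,0],[0,0,0,0,0,0],[0,0,0,0,0,0],[0,0,0,0,0,0],[0,0,0,0,0,0],[0,0,0,0,0,0]]' 1 50; python3 d.py .5885 -.050 .3
```

```text
clock: 14.77
position: [0.4232, 0.2019, 0.0257]
ee_rot: [2.071, 2.361, 0.002]
force: [-0.5, 0.9, -0.4]
width: 0.501
gripper_force: 0.0
clock: 15.27
position: [0.4228, 0.2016, 0.0252]
ee_rot: [2.071, 2.361, 0.001]
force: [0.9, -1.5, 7.4]
width: 0.29
gripper_force: 50.0
shift nums [-0.6776  0.3294 -0.6866]
turn nums [ 0.0005  0.     -0.0011]
15.2667 [0.4228 0.2016 0.0252] [-0.1304  0.9915 -0.    ] [0.9915 0.1304 0.001 ] F [ 0.9448 -1.5363  7.3799] w 0.28974576500062665 50.00113755231723 j [-0.0513  0.5711 -0.6749  2.1116  0.5918  0.6514 -1.0038]
```

```bash
python3 -m creep '[[0,0,-0.03,0,0,0],[0,0,-0.08,0,0,0],[0,0,-0.08,0,0,0],[0,0,-0.08,0,0,0],[0,0,-0.08,0,0,0],[0,0,-0.08,0,0,0],[0,0,-0.08,0,0,0],[0,0,-0.08,0,0,0],[0,0,-0.05,0,0,0],[0,0,0,0,0,0]]'|sed -n 2p; python3 -m creep '[[-0.0376,0.0194,0,0,0,0],[-0.064,0.031,0,0,0,0],[-0.064,0.031,0,0,0,0],[-0.064,0.031,0,0,0,0],[-0.064,0.031,0,0,0,0],[-0.064,0.031,0,0,0,0],[-0.064,0.031,0,0,0,0],[-0.064,0.031,0,0,0,0],[-0.064,0.031,0,0,0,0],[-0.064,0.031,0,0,0,0],[-0.064,0.031,0,0,0,0],[0,0,0,0,0,0],[0,0,0,0,0,0],[0,0,0.05,0,0,0],[0,0,0.05,0,0,0],[0,0,0,0,0,0],[0,0,0,0,0,0],[0,0,0,0,0,0]]'; python3 d.py .589 -.050 .206
```

```text
position: [0.4238, 0.2029, 0.2848]
clock: 17.6
position: [0.5884, -0.0491, 0.2416]
ee_rot: [2.07, 2.363, 0.001]
force: [-0.0, 0.1, -1.0]
width: 0.291
gripper_force: 50.0
shift nums [-0.0024  0.0011  0.089 ]
turn nums [ 0.0002 -0.0001 -0.0003]
17.6 [ 0.5884 -0.0491  0.2416] [-0.1319  0.9913  0.0002] [0.9913 0.1319 0.0005] F [-0.0339  0.0504 -1.0106] w 0.29101145019866215 49.99993751524016 j [ 0.5081  0.4731 -0.7517  1.5943  0.3391  1.2087 -0.1778]
```

```bash
python3 -m creep '[[-0.0024,0.0011,0.03,0,0,0],[0,0,0.03,0,0,0],[0,0,0.025,0,0,0],[0,0,0,0,0,0],[0,0,0,0,0,0],[0,0,0,0,0,0]]'|sed -n 2p; python3 d.py .589 -.050 .206; python3 - <<'E'
from h import *
f,K,R,t=grab("side"); np.savez("side4.npz",f=f,K=K,R=R,t=t)
cv2.imwrite("pics/side4.png",cv2.resize(f[110:230,250:350,::-1],None,fx=5,fy=5,interpolation=cv2.INTER_CUBIC))
for z in(.123,.173,.185): print(proj(K,R,t,[.589,-.050,z]))
print(f[160:192:2,282:302].mean(2).astype(int))
E
python3 m3.py 4 283 145 300 190
```

```text
position: [0.5891, -0.0508, 0.2068]
shift nums [0.002  0.0001 0.002 ]
turn nums [ 0.     -0.0001 -0.0009]
18.1 [ 0.5891 -0.0508  0.2068] [-0.1308  0.9914  0.0002] [0.9914 0.1308 0.    ] F [ 0.47   -0.2158 -0.2689] w 0.2877385135037452 49.99982252949849 j [ 0.5012  0.5033 -0.7388  1.6398  0.3651  1.1415 -0.1989]
[290.66086599 190.39130635]
[290.74826636 173.15047482]
[290.76990669 168.88164437]
[[138 156  89  57  76  84  86  89  89  88  87  82  83 147 179 183 184 182
  158 109]
 [ 88 105 100 109  90  86  89  90  89  88  86  83  90 171 183 180 175 147
  107 109]
 [105 117 121 118  93  85  88  89  89  86  85  84  91 165 149 102  91 132
  154 135]
 [120 115 102  87  99  92  89  89  88  86  86  83  82  84  84 115 154 166
  167 133]
 [ 99  79  67  81 115 128 125 117 114 117 116 110 111 110 112 138 168 178
  172 121]
 [ 67  77  88  91  94 114 127 134 135 134 131 130 122 104  99 151 178 181
  178 127]
 [ 86  89  87  75  68  73  84  95  98  97  97  98 101 117 154 172 178 183
  182 129]
 [ 86  70  58  57  57  58  73 124 143 133 149 168 177 178 175 176 179 176
  170 111]
 [ 59  57  57  61  73 1
[... 1199 characters left out ...]
154.   155.   156.   157.   158.   159.   160.   161.   162.   163.   164.   165.
  175.   176.   177.   178.   179.   180.   181.   182.   183.   184.   185.   186.   187.   188.   189.  ]
 [283.   290.   290.5  294.25 294.67 294.67 294.67 294.67 294.67 294.67 294.67 294.67 294.67 294.67 294.67 294.67 297.   297.   296.   295.5  295.
  290.5  291.   291.5  291.5  291.5  291.5  291.   291.   291.   291.   292.   292.67 293.27 293.27 292.5 ]
 [  1.     2.     2.     4.     6.     6.     6.     6.     6.     6.     6.     6.     6.     6.     6.     6.     5.     5.     3.     2.     1.
    4.     5.     6.     6.     6.     6.     7.     7.     7.     7.     8.     9.    11.    11.     8.  ]]
```

View pics/side4.png

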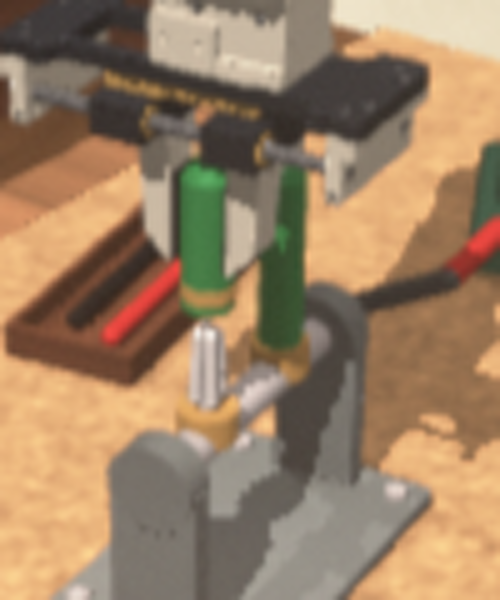

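The side view shows the barrel home on collar a. The cap's mouth (about 291.2,172) is directly above spigot b's tip (about 291.0,175), so they line up. I'll press it down.

```bash
python3 -m creep '[[0.002,0,0.01,0,0,0],[0,0,0.01,0,0,0],[0,0,0.01,0,0,0],[0,0,0.01,0,0,0],[0,0,0.01,0,0,0],[0,0,0.01,0,0,0],[0,0,0.01,0,0,0],[0,0,0,0,0,0],[0,0,0,0,0,0]]'; python3 -m creep '[[0,0,0.01,0,0,0],[0,0,0.01,0,0,0],[0,0,0.01,0,0,0],[0,0,0,0,0,0],[0,0,0,0,0,0]]';  python3 d.py .589 -.050 .148
```

```text
clock: 18.9
position: [0.5888, -0.0504, 0.1785]
ee_rot: [-2.071, -2.362, 0.001]
force: [0.7, -0.5, -1.2]
width: 0.289
gripper_force: 50.0
clock: 19.32
position: [0.5888, -0.0507, 0.1663]
ee_rot: [2.072, 2.362, -0.001]
force: [1.5, -3.4, -2.3]
width: 0.291
gripper_force: 50.0
shift nums [0.0017 0.0007 0.0456]
turn nums [-0.0002  0.0002 -0.0011]
19.3167 [ 0.5888 -0.0507  0.1663] [-0.1303  0.9915 -0.0004] [ 0.9915  0.1303 -0.0005] F [ 1.4982 -3.3819 -2.3317] w 0.2912163588175661 49.999607359059155 j [ 0.4871  0.5407 -0.7204  1.69    0.3994  1.0638 -0.2297]
```

```bash
python3 -m creep '[[-0.002,0,0.01,0,0,0],[0,0,0.01,0,0,0],[0,0,0.01,0,0,0],[0,0,0,0,0,0],[0,0,0,0,0,0]]'|sed -n 2,4p; python3 -m creep '[[0,0,0.006,0,0,0],[0,0,0.006,0,0,0],[0,0,0,0,0,0],[0,0,0,0,0,0]]';  python3 d.py .589 -.050 .148
```

```text
position: [0.5892, -0.0511, 0.1544]
ee_rot: [2.071, 2.362, 0.0]
force: [3.2, -3.1, -1.6]
clock: 20.07
position: [0.5894, -0.0511, 0.1505]
ee_rot: [2.071, 2.361, 0.001]
force: [-0.0, -3.7, 6.4]
width: 0.286
gripper_force: 50.0
shift nums [ 0.0028 -0.0006  0.0062]
turn nums [ 0.0005  0.0003 -0.001 ]
20.0667 [ 0.5894 -0.0511  0.1505] [-0.1305  0.9914 -0.0006] [0.9914 0.1305 0.001 ] F [-0.0108 -3.7463  6.4494] w 0.2858704101550984 50.00079238554463 j [ 0.4816  0.5567 -0.7123  1.7074  0.4146  1.0327 -0.2416]
```

```bash
python3 -m creep '[[0,0,0.006,0,0,0],[0,0,0.005,0,0,0],[0,0,0,0,0,0],[0,0,0,0,0,0]]';  python3 d.py .589 -.050 .148
```

```text
clock: 20.4
position: [0.5895, -0.0511, 0.1481]
ee_rot: [2.07, 2.36, 0.0]
force: [-6.4, -4.4, 25.5]
width: 0.29
gripper_force: 50.0
shift nums [ 0.0028 -0.001   0.0002]
turn nums [ 0.0009  0.0008 -0.0011]
20.4 [ 0.5895 -0.0511  0.1481] [-0.1302  0.9915 -0.0018] [0.9915 0.1302 0.0019] F [-6.391  -4.437  25.5306] w 0.28977054630088583 50.012967152288184 j [ 0.4801  0.5587 -0.7109  1.7106  0.4182  1.0273 -0.2452]
```

```bash
python3 -m creep '[[0,0,-0.003,0,0,0],[0,0,0,0,0,0],[0,0,0,0,0,0],[0,0,0,0,0,0]]' 0|tail -3;  python3 -m creep '[[0,0,-0.02,0,0,0],[0,0,-0.06,0,0,0],[0,0,-0.08,0,0,0],[0,0,-0.08,0,0,0],[0,0,-0.08,0,0,0],[0,0,-0.06,0,0,0],[0,0,0,0,0,0],[0,0,0,0,0,0]]' ; python3 d.py .5527 -.2425 .122; python3 - <<'E'
from h import *
f,K,R,t=grab("side"); np.savez("side5.npz",f=f,K=K,R=R,t=t)
cv2.imwrite("pics/side5.png",cv2.resize(f[110:230,250:360,::-1],None,fx=5,fy=5,interpolation=cv2.INTER_CUBIC))
E
```

```text
force: [0.4, 0.0, 0.3]
width: 0.489
gripper_force: 0.0
clock: 21.4
position: [0.5896, -0.0505, 0.3004]
ee_rot: [2.07, 2.361, 0.003]
force: [0.6, 0.6, -0.3]
width: 0.502
gripper_force: 0.0
shift nums [-0.4637 -0.1555  0.4458]
turn nums [ 0.0013  0.0002 -0.0008]
21.4 [ 0.5896 -0.0505  0.3004] [-0.1309  0.9914 -0.0004] [0.9914 0.1309 0.0028] F [ 0.6118  0.6211 -0.2842] w 0.5018437658893434 0.0 j [ 0.5167  0.4336 -0.765   1.5016  0.3051  1.3262 -0.144 ]
```

View pics/side5.png

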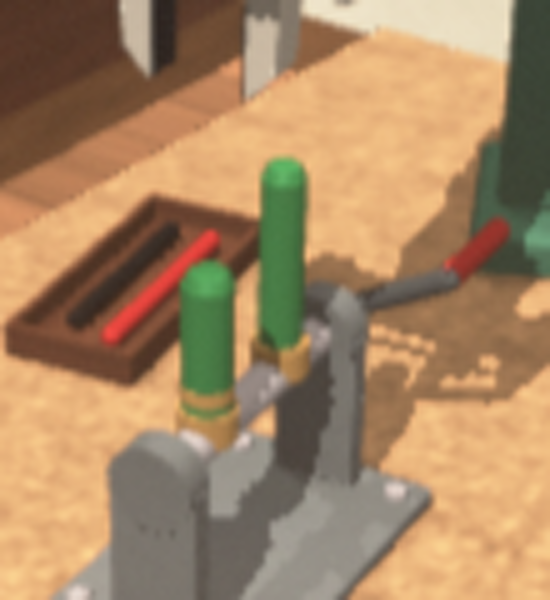

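Both parts sit upright with their mouths on the collars, the cap at about (291,195) and the barrel at about (306,180). The handle hasn't moved, at (346,160). Next, the handle.

```bash
python3 -m creep '[[-0.058,-0.0194,0,0,0,0],[-0.058,-0.0194,0,0,0,0],[-0.058,-0.0194,0,0,0,0],[-0.058,-0.0194,0,0,0,0],[-0.058,-0.0194,0,0,0,0],[-0.058,-0.0194,0,0,0,0],[-0.058,-0.0194,0,0,0,0],[-0.058,-0.0194,0,0,0,0],[0,0,0.06,0,0,0],[0,0,0.08,0,0,0],[0,0,0.08,0,0,0],[0,0,0.03,0,0,0],[0,0,0,0,0,0],[0,0,0,0,0,0]]' >/dev/null; python3 d.py .5527 -.2425 .122;  python3 - <<'E'
from h import *
f,K,R,t=grab("side"); np.savez("side6.npz",f=f,K=K,R=R,t=t)
cv2.imwrite("pics/side6.png",cv2.resize(f[90:200,290:400,::-1],None,fx=5,fy=5,interpolation=cv2.INTER_CUBIC))
a=np.radians(np.arange(150,29,-6)); print(np.round(np.c_[np.diff(.07*np.cos(a)),-np.diff(.07*np.sin(a))]/.4,4).tolist())
E
```

```text
shift nums [-0.      0.0033  0.1913]
turn nums [-0.0006 -0.0005 -0.0007]
22.6167 [ 0.5515 -0.2427  0.1985] [-0.1311  0.9914  0.0011] [ 0.9914  0.1311 -0.0013] F [-0.7216  0.2737  0.6828] w 0.5008894449141599 0.0 j [ 0.7989  0.5207 -0.7005  1.6223  0.361   1.1338  0.14  ]
[[0.01, -0.0154], [0.0115, -0.0142], [0.013, -0.013], [0.0142, -0.0115], [0.0154, -0.01], [0.0163, -0.0083], [0.0171, -0.0066], [0.0177, -0.0047], [0.0181, -0.0029], [0.0183, -0.001], [0.0183, 0.001], [0.0181, 0.0029], [0.0177, 0.0047], [0.0171, 0.0066], [0.0163, 0.0083], [0.0154, 0.01], [0.0142, 0.0115], [0.013, 0.013], [0.0115, 0.0142], [0.01, 0.0154]]
```

View pics/side6.png

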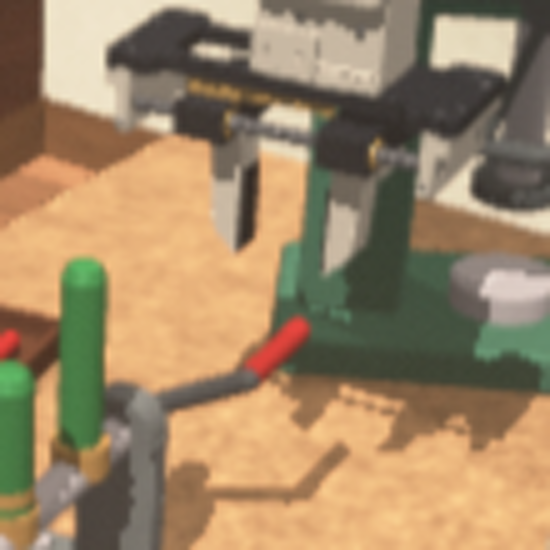

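The fingertips straddle the handle: their midpoint is at about (346.3,141.7), straight above the handle centre at (345.3,159.3). I'll go down and grip lightly.

```bash
python3 -m creep '[[0,0.0033,0.03,0,0,0],[0,0,0.04,0,0,0],[0,0,0.04,0,0,0],[0,0,0.04,0,0,0],[0,0,0.03,0,0,0],[0,0,0.01,0,0,0],[0,0,0,0,0,0],[0,0,0,0,0,0]]' | sed -n 2,4p;  python3 -m creep '[[0,0,0,0,0,0],[0,0,0,0,0,0],[0,0,0,0,0,0],[0,0,0,0,0,0],[0,0,0,0,0,0],[0,0,0,0,0,0],[0,0,0,0,0,0]]' 1 20; python3 d.py
```

```text
position: [0.5536, -0.2429, 0.1235]
ee_rot: [2.071, 2.362, 0.001]
force: [0.3, -0.4, -0.2]
clock: 23.92
position: [0.5537, -0.2429, 0.123]
ee_rot: [2.07, 2.361, 0.001]
force: [2.9, -0.5, 0.2]
width: 0.141
gripper_force: 20.0
turn nums [ 0.0007  0.0001 -0.0009]
23.9167 [ 0.5537 -0.2429  0.123 ] [-0.1308  0.9914 -0.0002] [0.9914 0.1308 0.0014] F [ 2.8652 -0.5154  0.2432] w 0.1413040739110559 19.999904930591583 j [ 0.7715  0.5958 -0.6642  1.7045  0.4266  0.989   0.0835]
```

```bash
python3 -m creep '[[0,0.005,-0.0077,0,0,0],[0,0.005,-0.0077,0,0,0],[0,0.0058,-0.0071,0,0,0],[0,0.0058,-0.0071,0,0,0],[0,0.0065,-0.0065,0,0,0],[0,0.0065,-0.0065,0,0,0],[0,0.0071,-0.0058,0,0,0],[0,0.0071,-0.0058,0,0,0],[0,0.0077,-0.005,0,0,0],[0,0.0077,-0.005,0,0,0],[0,0,0,0,0,0]]'; python3 d.py
```

```text
clock: 24.83
position: [0.5763, -0.2399, 0.1497]
ee_rot: [-2.07, -2.359, 0.007]
force: [-13.7, -0.4, 9.6]
width: 0.143
gripper_force: 20.0
turn nums [-0.0023  0.0004 -0.0013]
24.8333 [ 0.5763 -0.2399  0.1497] [-0.13    0.9915 -0.0009] [ 0.9915  0.13   -0.0048] F [-13.7205  -0.3537   9.5561] w 0.14284113676729124 20.000258088111877 j [ 0.7433  0.5984 -0.6681  1.6218  0.4116  1.0706  0.0878]
```

```bash
python3 -m creep '[[0,0.0075,-0.0055,0,0,0],[0,0.0078,-0.0052,0,0,0],[0,0.0083,-0.0043,0,0,0],[0,0.0083,-0.0043,0,0,0],[0,0.0088,-0.0034,0,0,0],[0,0.0088,-0.0034,0,0,0],[0,0.009,-0.002,0,0,0],[0,0.009,-0.002,0,0,0],[0,0.0091,-0.001,0,0,0],[0,0.0091,-0.001,0,0,0],[0,0,0,0,0,0]]'; python3 d.py
```

```text
clock: 25.75
position: [0.6131, -0.2355, 0.1631]
ee_rot: [2.07, 2.36, -0.001]
force: [-4.7, -1.2, 6.8]
width: 0.146
gripper_force: 20.0
turn nums [ 0.0004  0.0008 -0.0011]
25.75 [ 0.6131 -0.2355  0.1631] [-0.1303  0.9915 -0.0016] [0.9915 0.1303 0.0009] F [-4.7388 -1.201   6.8068] w 0.14617065293918025 20.00108242034912 j [ 0.6962  0.6301 -0.6614  1.5259  0.4138  1.1273  0.0798]
```

```bash
python3 -m creep '[[0,0.0091,0.002,0,0,0],[0,0.0091,0.002,0,0,0],[0,0.009,0.003,0,0,0],[0,0.009,0.003,0,0,0],[0,0.0088,0.0034,0,0,0],[0,0.0088,0.0034,0,0,0],[0,0.0085,0.004,0,0,0],[0,0.0085,0.004,0,0,0],[0,0.0081,0.0045,0,0,0],[0,0.0081,0.0045,0,0,0],[0,0,0,0,0,0]]'; python3 d.py
```

```text
clock: 26.67
position: [0.649, -0.2307, 0.1498]
ee_rot: [2.069, 2.359, 0.003]
force: [1.3, -1.5, 3.0]
width: 0.148
gripper_force: 20.0
turn nums [ 0.002   0.0007 -0.001 ]
26.6667 [ 0.649  -0.2307  0.1498] [-0.1306  0.9914 -0.0015] [0.9914 0.1306 0.0041] F [ 1.2864 -1.5475  2.9539] w 0.14769529101200798 20.00088930130005 j [ 0.6449  0.687  -0.6442  1.4536  0.433   1.1406  0.0611]
```

```bash
python3 -m creep '[[0,0.0077,0.005,0,0,0],[0,0.0077,0.005,0,0,0],[0,0.0071,0.006,0,0,0],[0,0.0071,0.006,0,0,0],[0,0.0065,0.0066,0,0,0],[0,0.0065,0.0066,0,0,0],[0,0.0058,0.0073,0,0,0],[0,0.0058,0.0073,0,0,0],[0,0.005,0.008,0,0,0],[0,0.005,0.008,0,0,0],[0,0,0,0,0,0]]'; python3 d.py;  python3 - <<'E'
from h import *
f,K,R,t=grab("side"); np.savez("side7.npz",f=f,K=K,R=R,t=t)
cv2.imwrite("pics/side7.png",cv2.resize(f[90:230,250:390,::-1],None,fx=4,fy=4,interpolation=cv2.INTER_CUBIC))
E
```

```text
clock: 27.58
position: [0.6736, -0.2274, 0.1217]
ee_rot: [2.07, 2.36, 0.002]
force: [3.8, -3.4, -1.1]
width: 0.143
gripper_force: 20.0
turn nums [ 0.001   0.0003 -0.001 ]
27.5833 [ 0.6736 -0.2274  0.1217] [-0.1304  0.9915 -0.0007] [0.9915 0.1304 0.0021] F [ 3.7582 -3.3931 -1.1428] w 0.14333233005503537 19.999307692050934 j [ 0.607   0.7449 -0.6251  1.4148  0.4552  1.1255  0.0432]
```

View pics/side7.png

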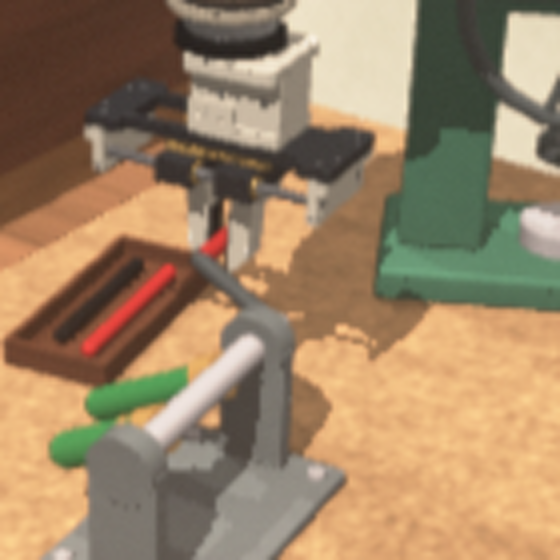

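The bar has swung over, with both parts slanting down and away and the handle at about (303,151). I'll push a few millimetres further to make sure it's against the stop.

```bash
python3 -m creep '[[0,0.004,0.007,0,0,0],[0,0.003,0.007,0,0,0],[0,0,0,0,0,0]]'; python3 -m creep '[[0,0.002,0.005,0,0,0],[0,0,0,0,0,0],[0,0,0,0,0,0],[0,0,0,0,0,0]]'; python3 d.py
```

```text
clock: 27.88
position: [0.6741, -0.2275, 0.1182]
ee_rot: [2.072, 2.361, -0.004]
force: [-12.3, -1.8, 21.0]
width: 0.147
gripper_force: 20.0
clock: 28.22
position: [0.6741, -0.2277, 0.1164]
ee_rot: [-2.072, -2.361, 0.005]
force: [-15.4, -1.9, 24.7]
width: 0.143
gripper_force: 20.0
turn nums [-0.0014  0.0009 -0.0015]
28.2167 [ 0.6741 -0.2277  0.1164] [-0.1296  0.9916 -0.0019] [ 0.9916  0.1296 -0.003 ] F [-15.373   -1.8616  24.7345] w 0.14338860589332636 20.005474984645844 j [ 0.6026  0.7523 -0.6213  1.4137  0.4597  1.1242  0.0392]
```

```bash
python3 -m creep '[[0,0,0,0,0,0],[0,0,0,0,0,0],[0,0,0,0,0,0],[0,0,0,0,0,0],[0,0,0,0,0,0]]' 0; python3 -m creep '[[0,-0.005,-0.02,0,0,0],[0,0,-0.05,0,0,0],[0,0,-0.08,0,0,0],[0,0,-0.08,0,0,0],[0,0,-0.08,0,0,0],[0,0,0,0,0,0],[0,0,0,0,0,0],[0,0,0,0,0,0]]'; python3 - <<'E'
from h import *
f,K,R,t=grab("side"); w=f[110:230,240:350,::-1]; cv2.imwrite("pics/side8.png",cv2.resize(w,None,fx=5,fy=5,interpolation=cv2.INTER_CUBIC))
E
```

```text
clock: 28.63
position: [0.6759, -0.2262, 0.1133]
ee_rot: [-2.07, -2.362, -0.0]
force: [0.2, -0.3, -0.4]
width: 0.459
gripper_force: 0.0
clock: 29.3
position: [0.6738, -0.2269, 0.2378]
ee_rot: [2.071, 2.362, -0.0]
force: [-0.6, -0.5, -0.6]
width: 0.502
gripper_force: 0.0
```

View pics/side8.png

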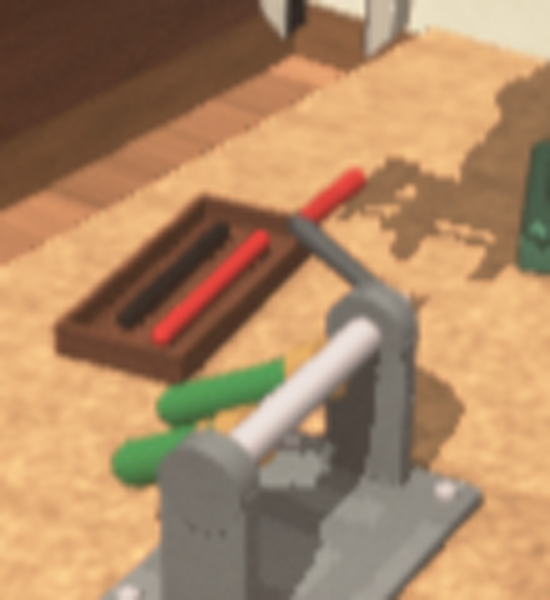

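The bar is at its far stop and both green parts hang from their collars. The handle is free at about (306,149), and the gripper is clear above it.

```bash
python3 -c "
from cell import arm
print(arm.sign_off())"
```

```text
the job is handed in; nothing more can be done
None
```

The job is handed in at about 29 s of the 67 s allowed: the green barrel is on spigot a and the green cap on spigot b, both pressed home, the bar is at its far stop, the handle is released and nothing else was touched; `sign_off` gave no verdict.

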